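Wind the board trimmer's stop back to its mark and lock it

ROBOT

A 7-joint arm with a two-finger parallel gripper is mounted at the origin on the work surface. World frame = base frame: x ahead of the robot, y to its left, z up, the work surface at z = 0. Lengths are in m, angles in rad, forces in N, time in s.
With the tool pointing down it reaches from about 0.4 to 0.85 m from the base axis. Payload 10.4 kg.
Tool frame: the origin (TCP) lies on the centre line of the jaws, within the pads' length; the fingertips stand 17 mm ahead of it and the grasp point (between the pads) lies 2 mm behind it (manip.tcp_to_tips is the distance from the TCP to the fingertips, in m); z points along the fingers, x is the direction in which the jaws open and shut, and the axes are right-handed (so a half turn about z gives the same grasp; the last joint's range is limited). The gripper opens to 85 mm and grips with 20 to 120 N. Pads are 22 mm wide; open, the fingers measure 114 mm over their backs; the gripper's body (76 mm by 85 mm) begins 54 mm behind the grasp point. The pads swing forward as they close: fully open they stand 13 mm farther back than shut.
Start: joints at [-1.194, 0.332, -0.065, 1.46, 0.022, 1.35, -0.088], TCP at [0.243, 0.576, 0.248] pointing down, gripper open.
Joint ranges: [-2.6, 2.6], [-0.5, 2.12], [-1.47, 1.34], [0.16, 2.42], [-1.27, 4.41], [0.06, 2.06], [-2.6, 2.6]. Speed limits (rad/s): [2.22, 2.22, 2.79, 2.79, 3.14, 3.14, 3.14].

INTERFACE

Orientations are given as a unit quaternion [x, y, z, w].
In Python, from workcell import manip gives the robot as it stands.
- The arm moves only by the shell command python3 -m pendant 'ROWS' [FORCE]. ROWS is JSON, a list of rows, each a list of 3 entries, a list of its own where there are three numbers: the shift along the world's x, y, z in cm, then the turn, a rotation vector about the world's x, y, z in degrees, then the closure in counts, from 0 (fully open) to 255 (shut). A call has 1 to 12 rows; each row shifts and turns the pose as measured when the row begins; what a row does not reach is not made up. A row lasts 1/8 s, in which the tool goes at most 62.5 mm and 10.7 degrees, less where a joint would pass 70% of its speed; a pose out of reach is approached as far as the arm can. A call is refused whole if a number of a shift passes 6.25 or a number of a turn 10.7, either way. A call with a gripper value outside its range is refused whole. The fingers move at their own pace and stop on an object; FORCE is the grip in N (left out, the last holds). Time passes only in rows, so rows that do not move let the fingers close. It gives the time, the measured TCP pose, the force and the opening at its end, in the units of the state.
- manip.get_obs(): the state, without advancing time (a new reading comes with each control period).
- manip.camera(name): name is "side" or "top"; returns a dict with "pixels" (480x640x3 uint8, red, green, blue), "range_z" (480x640 float32, m along the optical axis (not along the pixel's ray), 0 where there is no reading), "K" (3x3 intrinsics, pixels), "origin" and "rotation" of the camera in the world. Camera axes: x right, y down, z forward; pixel columns grow to the right and rows downward; lengths in m; the calibration is good to about 2 mm. A picture is of the moment at which its call begins.
- manip.hand_in(): hands the job in, once; it reports no verdict.
The state is a dict: "clock": time; "joint_pos": joint angles; "joint_velocities": joint speeds; "tau": joint torques, N m; "position": TCP position; "ee_rot": TCP orientation; "ft_force": force on the tool from outside, world axes, zero at the start; "torque": the same for the moment, N m; "grip_width": opening from 0.0 (shut) to 1.0 (fully open).
Only numpy, scipy, OpenCV 4.12 (cv2) and the standard library are available. Lean on these libraries where they do the work, as an engineer would, in place of code of your own. Each camera call takes 0.05 s, during which the arm holds its last target.

TASK

Set the board trimmer's stop to the red tab, taking up the play in its screw: turn the handwheel anticlockwise until the stop's yellow pointer has gone about a centimetre beyond the tab, then turn it back clockwise only, until the pointer stands in line with the middle of the tab, within 2 mm (if you run past, go out beyond and come back again). Then swing the red-knobbed lock lever clockwise, fully over to its stop, let go of everything, and leave the other things on the table alone.

Things in the scene. Friction and masses are not known exactly. Their poses are not given: they have to be found in the camera images.
- trimmer: Grey board trimmer, fixed: bed 260 (x) x 400 (y) mm, top 35 mm above the table; shut blade arm along its +y end, blue gear housing (top 74 mm up) beyond its -y end carrying the handwheel. Origin: under the centre of the bed, on the table. z up; y runs along the stop's travel, from the handwheel end to the blade
- stop (a joint): Travel of the aluminium stop bar (200 mm along the trimmer's x, 22 mm wide, top 65 mm above the table), in m; grows as it moves away from the blade, along the trimmer's -y. It starts short of the tab, on the blade side. One turn of the screw moves it 30 mm (4.77 mm per rad): anticlockwise from above moves it along -y, clockwise along +y
- pointer (a point): Tip of the yellow pointer, 3 mm wide, on the +x end of the stop; moves with the stop
- mark_mid (a point): Red tab 6 mm wide (y) standing on the edge of the white scale, 14 mm tall: the middle of its face next to the pointer. Its axes are parallel to the trimmer's; the pointer is at the tab when both have the same y in the trimmer's frame. The tab is fixed
- wheel (a joint): Angle of the handwheel relative to its screw, in rad, anticlockwise positive: the play. The wheel turns freely from -0.5 to +0.5 before it carries the screw along: at +0.5 it drives the stop away from the blade, at -0.5 towards it. It reads near -0.5 when the play is taken up by clockwise turning
- hub (a point): On the vertical axis of the handwheel (aluminium disc 112 mm across, top 104 mm above the table), at the height of the middle of its crank handle (126 mm above the table)
- handle_mid (a point): Middle of the upright black crank handle on the handwheel: 21 mm across, 42 mm tall, 44 mm from the axis; it spins freely on its own pin, so a gripper can hold it and go round the axis without turning. Carrying the screw takes about 2 to 4 N at the handle; wheel and stop stay where they are left
- lock (a joint): Angle of the lock lever in rad: 0 to 0.25 at the start (unlocked), 1.2 fully over against its stop; grows clockwise seen from above. It needs about 2 N at the knob and stays where it is left
- lock_pivot (a point): On the vertical axis of the lock lever, at the height of the middle of its knob (106 mm above the table)
- lock_knob (a point): Middle of the upright red knob at the end of the lock lever: 20 mm across, 32 mm tall, 65 mm from the pivot; under it the flat lever, top 94 mm above the table
- paperweight: Steel bar paperweight 160 x 16 x 12 mm lying on the bed by the blade; bystander; origin under its centre
- ink: Black ink bottle, 44 mm across, 115 mm tall; bystander; origin under its base
- water: Clear water bottle with blue cap, 62 mm across, 160 mm tall; bystander; origin under its base
- waterpot: Pink water pot with a handle, 84 mm across, 50 mm tall; bystander; origin under its base
- boards: Stack of white boards 121 x 136 x 24 mm; bystander; origin under its centre

How it is judged:
On the way, in this order (a step that is already met when the one before it is completed fails the run):
1. the pointer has gone at least 5 mm beyond the middle of the tab (away from the blade) (y of pointer in the frame of mark_mid below -0.005 m), for 0.05 s.
2. the pointer is back at the tab within 2 mm, with the play taken up clockwise (y of pointer in the frame of mark_mid between -0.002 and 0.002 m and value of joint wheel below -0.35 rad), for 0.3 s.
3. the lock lever is over against its stop (value of joint lock above 1.1 rad), for 0.2 s.
At the end, for the whole second after the job is handed in: The stop is at rest with its pointer within 2 mm of the middle of the tab, the handwheel's play taken up clockwise (wheel joint below -0.35 rad), and the lock lever over (above 1.1 rad) (all of step 2 and value of joint lock above 1.1 rad and velocity of joint stop between -0.002 and 0.002 m/s); the robot touches nothing.
It fails at once if a bystander is moved by more than 30 mm (distance of any of paperweight, ink, water, waterpot, boards from where it was at the start of the episode above 0.03 m).
It also fails if it takes over 66 s, if anything falls off the work surface, if the arm or the gripper's body presses on something with over 40 N, if the wrist force passes 120 N, or if a joint passes its speed limit or range.

## Working session

There is one attempt and no reset: what is moved stays moved. The work goes in short steps, Python scripts to look and compute and a shell command to move; the robot and the scene stay as the last step left them, time stands still between calls to the robot, and variables do not carry over. Pictures are saved under pics/ and viewed, and the job is handed in when it is done.

```bash
ls; mkdir -p pics; cat > h.py <<'E'
import numpy as np, cv2
from workcell import manip
def shot(name,tag):
    c=manip.camera(name); cv2.imwrite(f'pics/{tag}.png',cv2.cvtColor(c['pixels'],cv2.COLOR_RGB2BGR)); np.savez(f'pics/{tag}.npz',**c); return c
def ray(c,u,v):
    K=c['K'];d=np.array([(u-K[0,2])/K[0,0],(v-K[1,2])/K[1,1],1.]);return np.array(c['origin']),np.array(c['rotation'])@d
def onz(c,u,v,z):
    o,d=ray(c,u,v);return o+d*(z-o[2])/d[2]
def pt(c,u,v):
    o,d=ray(c,u,v);return o+d*c['range_z'][int(v),int(u)]
E
python3 - <<'E'
from h import *
for n in('top','side'):
    c=shot(n,n+'0');print(n,c['K'],c['origin'],c['rotation'])
print(manip.get_obs())
E
```

```text
pics
top [[580.88296145   0.         313.08309289]
 [  0.         580.88296145 239.27998896]
 [  0.           0.           1.        ]] [0.49317962 0.07964636 1.81122432] [ 0.71657454 -0.69700508  0.02369836 -0.01196783]
side [[596.91224754   0.         319.25517473]
 [  0.         596.91224754 240.31088278]
 [  0.           0.           1.        ]] [ 0.49710829 -0.97125222  1.25085946] [ 0.93586919 -0.02377053  0.01546654 -0.35120451]
{'clock': 0.1, 'joint_pos': array([-1.19360106,  0.33281126, -0.06469398,  1.46083612,  0.02160715,
        1.34990141, -0.08848374]), 'joint_velocities': array([-0.0002217 , -0.00074193,  0.00014595, -0.00356516,  0.00029748,
        0.00223082, -0.000941  ]), 'tau': array([ 1.22185480e-03, -6.26745772e+01,  4.91111632e-02, -3.92435396e+01,
        1.63346983e-02,  6.80011624e-03, -4.80290214e-05]), 'position': array([0.24315649, 0.57542846, 0.24760398]), 'ee_rot': array([ 8.33426882e-01,  5.52629384e-01, -5.06575575e-04,  3.74971581e-04]), 'ft_force': array([-0.85190716,  0.80377313,  0.20752235]), 'torque': array([ 0.03237124, -0.03242306,  0.03291779]), 'grip_width': 0.9993307519327065}
```

Rotation is a quaternion; fix helper, view.

```bash
sed -i "s/np.array(c\['rotation'\])@d/R.from_quat(c['rotation']).as_matrix()@d/; 1a from scipy.spatial.transform import Rotation as R" h.py; cat h.py
```

```text
import numpy as np, cv2
from scipy.spatial.transform import Rotation as R
from workcell import manip
def shot(name,tag):
    c=manip.camera(name); cv2.imwrite(f'pics/{tag}.png',cv2.cvtColor(c['pixels'],cv2.COLOR_RGB2BGR)); np.savez(f'pics/{tag}.npz',**c); return c
def ray(c,u,v):
    K=c['K'];d=np.array([(u-K[0,2])/K[0,0],(v-K[1,2])/K[1,1],1.]);return np.array(c['origin']),R.from_quat(c['rotation']).as_matrix()@d
def onz(c,u,v,z):
    o,d=ray(c,u,v);return o+d*(z-o[2])/d[2]
def pt(c,u,v):
    o,d=ray(c,u,v);return o+d*c['range_z'][int(v),int(u)]
```

View pics/top0.png

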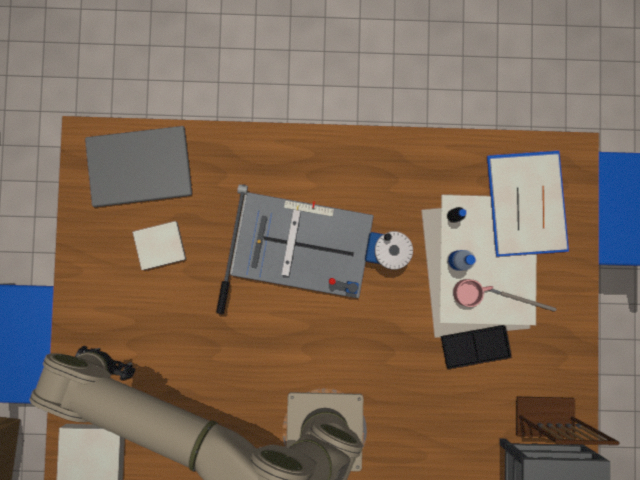

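View pics/side0.png

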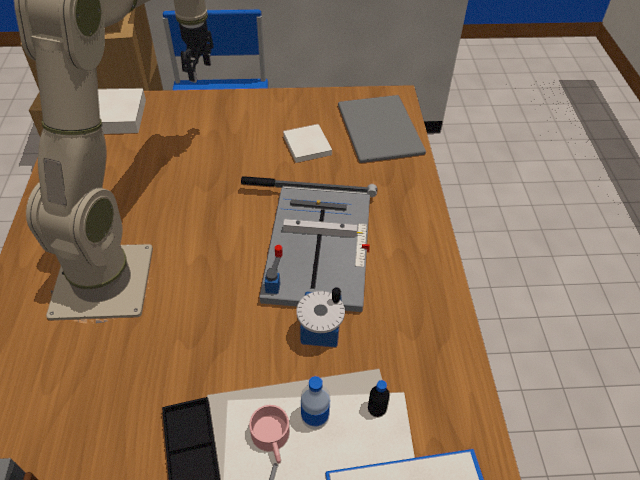

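```bash
python3 - <<'E'
import cv2
a=cv2.imread('pics/top0.png')[180:305,210:420];cv2.imwrite('pics/tc.png',cv2.resize(a,None,fx=3.8,fy=3.8,interpolation=cv2.INTER_CUBIC))
a=cv2.imread('pics/side0.png')[170:350,240:390];cv2.imwrite('pics/sc.png',cv2.resize(a,None,fx=3.3,fy=3.3,interpolation=cv2.INTER_CUBIC))
E
```

```text
(no output)
```

View pics/tc.png

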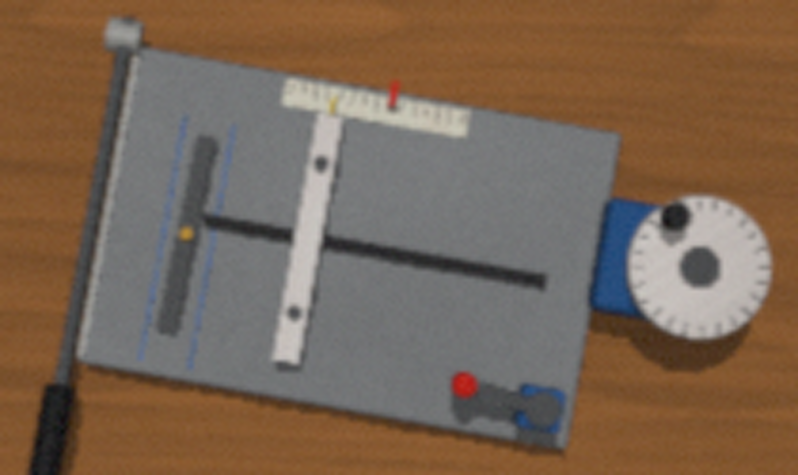

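View pics/sc.png

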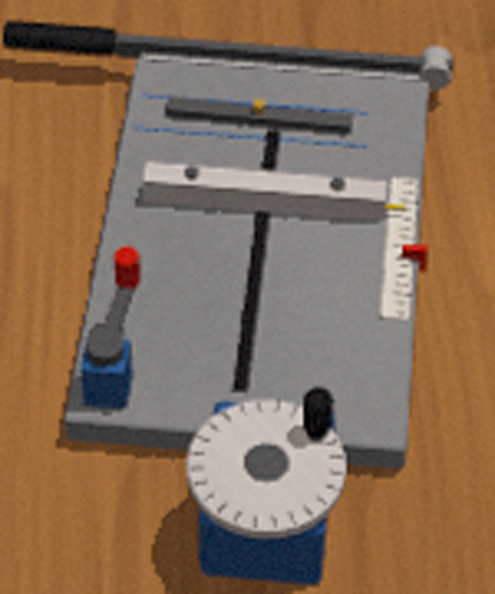

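```bash
cat > m.py <<'E'
from h import *
import sys
def cen(c,m,box):
    x0,y0,x1,y1=box; w=np.zeros(m.shape);w[y0:y1,x0:x1]=m[y0:y1,x0:x1]
    s=w.sum(); v,u=np.mgrid[:480,:640]
    return ((w*u).sum()/s,(w*v).sum()/s,int((w>0).sum())) if s>0 else None
def hsv(c): return cv2.cvtColor(c['pixels'],cv2.COLOR_RGB2HSV).astype(int)
def red(c): h=hsv(c);return ((h[...,0]<8)|(h[...,0]>172))&(h[...,1]>130)&(h[...,2]>70)
def yel(c):
    p=c['pixels'].astype(int);return ((p[...,0]+p[...,1])/2-p[...,2]-15).clip(0)
E
python3 - <<'E'
from m import *
for n in('top','side'):
    c=dict(np.load(f'pics/{n}0.npz')); m=red(c).astype(np.uint8)
    k,l,s,ce=cv2.connectedComponentsWithStats(m)
    for i in range(1,k):
        if s[i,4]>5: print(n,s[i],ce[i],pt(c,ce[i][0],ce[i][1]))
c=dict(np.load('pics/top0.npz'))
print(c['pixels'][198:212,285:335,:].sum(2)[:,:][0][:3])
# bed corners: gray mask
for uv in[(236,275),(372,214),(359,297),(245,193)]: print(uv,onz(c,*uv,.035))
for uv in [(394,250),(388,238)]: print(uv,onz(c,*uv,.104),pt(c,*uv))
# wheel circle: bright, low sat region
h=hsv(c);m=((h[...,2]>120)&(h[...,1]<60)).astype(np.uint8);m[:,:370]=0;m[:,415:]=0;m[:220]=0;m[280:]=0
k,l,s,ce=cv2.connectedComponentsWithStats(m);i=1+np.argmax(s[1:,4])
cn=cv2.findContours((l==i).astype(np.uint8),0,1)[0][0];e=cv2.minEnclosingCircle(cn);print('wheel',e,onz(c,*e[0],.104),s[i])
for z in range(3):pass
y=yel(c)[200:215,290:305].astype(int);print(y)
E
```

```text
top [312 202   3   6  10] [313.2 203.9] [0.69017082 0.0542403  0.05172921]
top [329 278   7   7  38] [331.78947368 280.89473684] [ 0.45947259 -0.00476849  0.12295949]
side [275 245   7  12  80] [278.  250.5] [ 0.46192681 -0.01918881  0.1263542 ]
side [362 244   8   8  38] [365.57894737 246.31578947] [0.69149679 0.04948564 0.05006255]
[274 263 258]
(236, 275) [0.46777451 0.28313978 0.035     ]
(372, 214) [ 0.66614553 -0.12756682  0.035     ]
(359, 297) [ 0.4109422 -0.0934724  0.035    ]
(245, 193) [0.71951378 0.26410679 0.035     ]
(394, 250) [ 0.55484796 -0.18681857  0.104     ] [ 0.55494618 -0.18724295  0.10128102]
(388, 238) [ 0.58976117 -0.16836279  0.104     ] [ 0.58738847 -0.16227001  0.14594097]
wheel ((393.3823547363281, 249.85293579101562), 19.012248992919922) [ 0.55523077 -0.18498531  0.104     ] [375 231  38  38 983]
[[ 0  2  8 17 25 26 32 37 43 43 45 48 47 49 53]
 [ 0  0  0  0  0  0  1  6 12 17 27 33 35 39 40]
 [ 0  2  0  0  0  0  0  0  0  0  0  0  0  8 12]
 [ 0  3  0  0  2  0  0  1  0  0  0  0  0  0  0]
 [ 1  1  0  0  2  0  2  6  4  0  0  2  0  0  0]
 [ 2  1  0  0  1  2  4 18 23  2  0  0  3  0  0]
 [ 3  2  1  1  1  4 18 46 35  4  2  0  1  0  0]
 [ 1  2  2  0  2  4 25 55 22  3  2  0  1  1  0]
 [ 0  0  0  0  0  2 26 55 16  3  2  3  3  3  3]
 [ 0  0  0  0  0  0 18 37  9  0  2  1  1  2  2]
 [ 0  0  0  0  0  0  1  6  0  0  0  0  0  0  0]
 [ 0  0  0  0  0  0  0  0  0  0  0  0  0  0  0]
 [ 0  0  0  0  0  0  0  0  0  0  0  0  0  0  0]
 [ 0  0  0  0  0  0  0  0  0  0  0  0  0  0  0]
 [ 0  0  0  0  0  0  0  0  0  0  0  0  0  0  0]]
```

```bash
python3 - <<'E'
from m import *
T=dict(np.load('pics/top0.npz'));S=dict(np.load('pics/side0.npz'))
h=hsv(T);blk=((h[...,2]<50)).astype(float)
a=cen(T,blk,(378,228,397,245));print('handle top',a,onz(T,a[0],a[1],.147))
h=hsv(S);blk=(h[...,2]<55).astype(np.uint8);b=blk[284:306,326:346];print(b)
# hub from side: wheel ellipse
# stop bar axis & slot
p=T['pixels'].astype(int)
m=((h:=hsv(T))[...,2]>150)&(h[...,1]<40);m=m.astype(np.uint8);m[:208]=0;m[280:]=0;m[:,:278]=0;m[:,305:]=0
v,u=np.nonzero(m);P=np.array([onz(T,x,y,.065)[:2] for x,y in zip(u,v)]);c=P.mean(0);_,s,V=np.linalg.svd(P-c);d=V[0]*np.sign(V[0][0]);print('bar c',c,'dir',d,np.degrees(np.arctan2(d[1],d[0])),len(P),np.ptp(P@d))
yh=np.array([-d[1],d[0]])
h0=hsv(T);m=(h0[...,2]<45).astype(np.uint8);m[:235]=0;m[260:]=0;m[:,:263]=0;m[:,355:]=0
v,u=np.nonzero(m);P=np.array([onz(T,x,y,.035)[:2] for x,y in zip(u,v)]);_,s,V=np.linalg.svd(P-P.mean(0));print('slot',V[0],np.degrees(np.arctan2(V[0][0],-V[0][1]))if V[0][1]<0 else np.degrees(np.arctan2(-V[0][0],V[0][1])),len(P))
a=cen(T,yel(T)*(yel(T)>8),(294,204,301,211));t=cen(T,red(T),(308,198,318,212))
A=onz(T,a[0],a[1],.05);B=onz(T,t[0],t[1],.05);print(a,t,A,B,'y diff',(A-B)[:2]@yh,'x',(A-B)[:2]@d)
ksz=onz(T,331.79,280.9,.122);print('knob',ksz)
# lock region depth/gray
for uv in [(352,287),(340,284),(349,290)]: print(uv,pt(T,*uv),T['pixels'][uv[1],uv[0]])
E
```

```text
handle top (np.float64(386.96), np.float64(236.8), 25) [ 0.59069941 -0.15904744  0.147     ]
[[0 0 0 0 0 0 0 0 0 0 0 0 0 0 0 0 0 0 0 0]
 [0 0 0 0 0 0 0 0 0 0 0 0 0 0 0 0 0 0 0 0]
 [0 0 0 0 0 0 0 0 0 0 0 0 0 0 0 0 0 0 0 0]
 [0 0 0 0 0 0 0 0 0 0 0 0 0 0 0 0 0 0 0 0]
 [0 0 0 0 0 0 0 0 1 1 1 1 1 0 0 0 0 0 0 0]
 [0 0 0 0 0 0 0 1 1 1 1 1 1 1 0 0 0 0 0 0]
 [0 0 0 0 0 0 1 1 1 1 1 1 1 1 0 0 0 0 0 0]
 [0 0 0 0 0 0 1 1 1 1 1 1 1 1 1 0 0 0 0 0]
 [0 0 0 0 0 0 1 1 1 1 1 1 1 1 0 0 0 0 0 0]
 [0 0 0 0 0 0 1 1 1 1 1 1 1 1 0 0 0 0 0 0]
 [0 0 0 0 0 0 1 1 1 1 1 1 1 1 1 0 0 0 0 0]
 [0 0 0 0 0 0 1 1 1 1 1 1 1 1 0 0 0 0 0 0]
 [0 0 0 0 0 0 1 1 1 1 1 1 1 1 0 0 0 0 0 0]
 [0 0 0 0 0 0 1 1 1 1 1 1 1 1 0 0 0 0 0 0]
 [0 0 0 0 0 0 1 1 1 1 1 1 1 1 0 0 0 0 0 0]
 [0 0 0 0 0 0 1 1 1 1 1 1 1 1 0 0 0 0 0 0]
 [0 0 0 0 0 0 0 1 1 1 1 1 1 0 0 0 0 0 0 0]
 [0 0 0 0 0 0 0 1 1 1 1 1 1 0 0 0 0 0 0 0]
 [0 0 0 0 0 0 0 0 1 1 1 1 0 0 0 0 0 0 0 0]
 [0 0 0 0 0 0 0 0 0 0 0 0 0 0 0 0 0 0 0 0]
 [0 0 0 0 0 0 0 0 0 0 0 0 0 0 0 0 0 0 0 0]
 [0 0 0 0 0 0 0 0 0 0 0 0 0 0 0 0 0 0 0 0]]
bar c [0.57668963 0.1186218 ] dir [ 0.98703275 -0.160519  ] -9.237022014385746 478 0.20775768823695823
slot [-0.14791629 -0.98899988] -8.506191723720045 36
(np.float64(297.0431034482759), np.float64(207.11206896551724), 14) (np.float64(313.2), np.float64(203.9), 10) [0.67911573 0.10310445 0.05      ] [0.69036442 0.05421533 0.05      ] y diff 0.046449530423021475 x -0.018950460764519367
knob [ 0.45943823 -0.00481839  0.122     ]
(352, 287) [ 0.44276587 -0.0656618   0.10211805] [78 79 79]
(340, 284) [ 0.45051573 -0.03040791  0.09841092] [73 75 77]
(349, 290) [ 0.43354938 -0.05751003  0.09640717] [62 68 83]
```

```bash
python3 -m pendant '[[[2.7,-5.5,0],[0,0,0],0],[[2.7,-5.5,0],[0,0,0],0],[[2.7,-5.5,0],[0,0,0],0],[[2.7,-5.5,0],[0,0,0],0],[[2.7,-5.5,0],[0,0,0],0],[[2.7,-5.5,0],[0,0,0],0],[[2.7,-5.5,0],[0,0,0],0],[[2.7,-5.5,0],[0,0,0],0],[[2.7,-5.5,0],[0,0,0],0],[[2.7,-5.5,0],[0,0,0],0]]'; python3 - <<'E'
from m import *
S=dict(np.load('pics/side0.npz'));print(onz(S,335.8,295,.126),onz(S,278,250.5,.106))
o=manip.get_obs();print(o['joint_pos'],R.from_quat(o['ee_rot']).as_matrix().round(3))
E
```

```text
clock: 1.35
position: [0.5116, 0.015, 0.2443]
ee_rot: [0.831, 0.556, -0.002, -0.0]
ft_force: [0.1, 0.6, -0.1]
grip_width: 0.998
[ 0.59431391 -0.16000907  0.126     ] [ 0.46129001 -0.00195591  0.106     ]
[-0.54043576  0.07835382  0.44663149  1.78109327 -0.03317887  1.29362906
  1.09394864] [[ 0.381  0.925 -0.003]
 [ 0.925 -0.381 -0.002]
 [-0.003 -0.002 -1.   ]]
```

```bash
python3 -m pendant '[[[2.5,-5.5,0],[0,0,0],0],[[2.5,-5.5,0],[0,0,0],0],[[2,-4.5,0],[0,0,0],0],[[0,0,0],[0,0,0],0]]'
```

```text
clock: 1.85
position: [0.5826, -0.1503, 0.2432]
ee_rot: [0.833, 0.554, -0.003, 0.001]
ft_force: [-0.1, 0.4, 0.5]
grip_width: 0.999
```

```bash
python3 -m pendant '[[[0.95,-1.0,-4],[0,0,0],0],[[0,0,0],[0,0,0],0]]'; python3 - <<'E'
from h import *
for n in('top','side'):
    shot(n,n+'1')
a=cv2.imread('pics/top1.png')[180:305,290:450];b=cv2.imread('pics/side1.png')[190:350,240:400]
cv2.imwrite('pics/j1.png',np.hstack([cv2.resize(a,(480,375)),cv2.resize(b,(320,375))]))
E
```

```text
clock: 2.1
position: [0.5922, -0.1595, 0.202]
ee_rot: [0.832, 0.554, -0.004, 0.0]
ft_force: [-0.7, 0.2, 1.0]
grip_width: 1.001
```

View pics/j1.png

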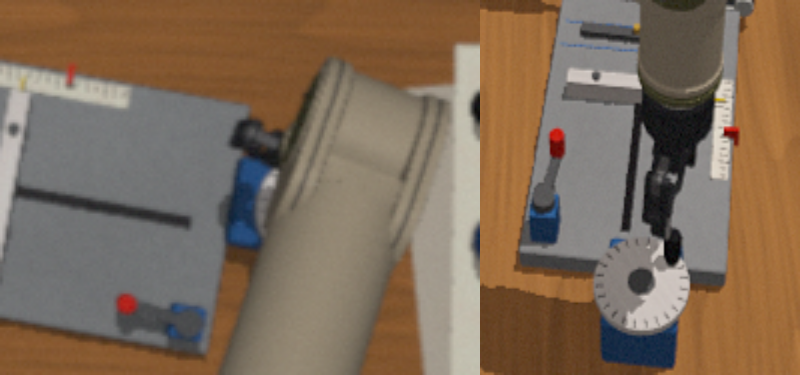

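```bash
python3 -m pendant '[[[0,0,-4],[0,0,0],0],[[0,0,-3],[0,0,0],0],[[0,0,0],[0,0,0],0]]'
```

```text
clock: 2.58
position: [0.5964, -0.1562, 0.1405]
ee_rot: [0.831, 0.556, 0.003, 0.004]
ft_force: [0.6, -0.0, 0.4]
grip_width: 1.003
```

```bash
python3 -m pendant '[[[-0.4,-0.4,-0.9],[0,0,0],0],[[0,0,0],[0,0,0],0]]'; python3 - <<'E'
from h import *
o=manip.get_obs();print(o['joint_pos'],R.from_quat(o['ee_rot']).as_matrix().round(3))
for n in('top','side'):
    shot(n,n+'2')
a=cv2.imread('pics/top2.png')[180:305,290:450];b=cv2.imread('pics/side2.png')[190:350,240:400]
cv2.imwrite('pics/j2.png',np.hstack([cv2.resize(a,(480,375)),cv2.resize(b,(320,375))]))
E
```

```text
clock: 2.82
position: [0.5936, -0.1601, 0.1347]
ee_rot: [0.831, 0.557, 0.004, 0.005]
ft_force: [0.2, 0.0, 0.0]
grip_width: 1.0
[-0.24695412  0.42285625  0.55302093  1.66319195 -0.24338838  1.11128079
  1.55337254] [[ 0.38   0.925  0.013]
 [ 0.925 -0.38  -0.003]
 [ 0.002  0.013 -1.   ]]
```

View pics/j2.png

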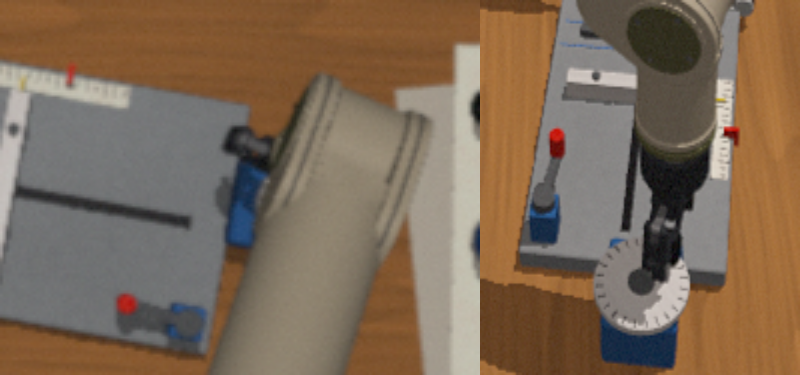

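```bash
python3 -m pendant '[[[0,0,-0.4],[0,0,0],255],[[0,0,0],[0,0,0],255],[[0,0,0],[0,0,0],255],[[0,0,0],[0,0,0],255],[[0,0,0],[0,0,0],255]]' 30
```

```text
clock: 3.55
position: [0.5948, -0.1601, 0.132]
ee_rot: [0.831, 0.557, 0.005, 0.006]
ft_force: [0.1, -0.5, 0.6]
grip_width: 0.24
```

```bash
cat > circ.py <<'E'
from m import *
import sys
# usage: circ.py n stepdeg fraction [cx cy]
n=int(sys.argv[1]);st=float(sys.argv[2]);f=float(sys.argv[3])
C=np.array([float(sys.argv[4]),float(sys.argv[5])]) if len(sys.argv)>5 else np.array([.5575,-.1855])
r=.044
o=manip.get_obs();p=o['position'];q=p[:2]-C;th=np.degrees(np.arctan2(q[1],q[0]));print('th',th.round(1),'r',np.hypot(*q).round(4),'z',p[2].round(4),'F',o['ft_force'].round(1))
rv=(R.from_matrix(np.array([[.385,.923,0],[.923,-.385,0],[0,0,-1]]))*R.from_quat(o['ee_rot']).inv()).as_rotvec(True);print('fix rot',rv.round(1))
cur=q
for i in range(n):
    th2=th+st*(i+1)*1.0
    a=np.radians(th2);tgt=r*np.array([np.cos(a),np.sin(a)]);d=(tgt-cur)/f*100 if i else (tgt-cur)/f*100
    print(d.round(1).tolist(),end=' ');cur=tgt
print()
E
python3 circ.py 6 20 0.9
```

```text
th 34.2 r 0.0451 z 0.132 F [ 0.1 -0.5  0.6]
fix rot [ 0.2  0.9 -0.3]
[-1.3, 1.1] [-1.5, 0.7] [-1.7, 0.2] [-1.6, -0.4] [-1.4, -1.0] [-1.0, -1.4]
```

```bash
python3 -m pendant '[[[-1.3,1.1,0],[0,0,0],255],[[-1.5,0.7,0],[0,0,0],255],[[-1.7,0.2,0],[0,0,0],255],[[-1.6,-0.4,0],[0,0,0],255]]'; python3 circ.py 6 20 0.9
```

```text
clock: 4.05
position: [0.5341, -0.1521, 0.132]
ee_rot: [0.832, 0.555, 0.004, 0.013]
ft_force: [17.9, -19.1, -18.9]
grip_width: 0.235
th 124.9 r 0.0408 z 0.132 F [ 17.9 -19.1 -18.9]
fix rot [ 0.9  1.2 -0.1]
[-1.4, -0.9] [-0.7, -1.5] [-0.1, -1.7] [0.4, -1.6] [1.0, -1.4] [1.4, -1.0]
```

```bash
python3 -m pendant '[[[0.2,-0.3,0],[0,0,0],255],[[0,0,0],[0,0,0],255]]'; python3 circ.py 6 20 0.9
```

```text
clock: 4.3
position: [0.5344, -0.1533, 0.1319]
ee_rot: [0.832, 0.555, 0.004, 0.01]
ft_force: [0.9, -1.4, -2.8]
grip_width: 0.238
th 125.7 r 0.0396 z 0.1319 F [ 0.9 -1.4 -2.8]
fix rot [ 0.7  1.1 -0. ]
[-1.5, -0.8] [-0.7, -1.5] [-0.1, -1.7] [0.5, -1.6] [1.0, -1.4] [1.4, -1.0]
```

```bash
python3 - <<'E'
from m import *
for n in('top','side'): shot(n,n+'3')
a=cv2.imread('pics/top3.png')[180:305,290:450];b=cv2.imread('pics/side3.png')[190:350,240:400]
cv2.imwrite('pics/j3.png',np.hstack([cv2.resize(a,(480,375)),cv2.resize(b,(320,375))]))
E
```

```text
(no output)
```

View pics/j3.png

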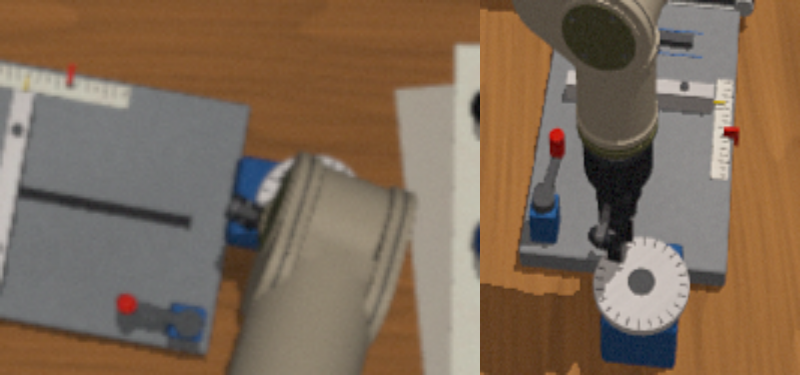

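```bash
sed -i 's/.5575,-.1855/.5605,-.1880/' circ.py; python3 circ.py 9 20 1
```

```text
th 127.2 r 0.0432 z 0.1319 F [-2.2  2.   1.8]
fix rot [ 0.7  1.  -0. ]
[-1.1, -1.1] [-0.6, -1.4] [-0.1, -1.5] [0.5, -1.5] [0.9, -1.2] [1.3, -0.8] [1.5, -0.3] [1.5, 0.2] [1.4, 0.7]
```

```bash
python3 -m pendant '[[[-1.1,-1.1,0],[0,0,0],255],[[-0.6,-1.4,0],[0,0,0],255],[[-0.1,-1.5,0],[0,0,0],255],[[0.5,-1.5,0],[0,0,0],255],[[0,0,0],[0,0,0],255]]'; python3 circ.py 9 20 1
```

```text
clock: 5.03
position: [0.5229, -0.2106, 0.1319]
ee_rot: [0.831, 0.556, 0.006, 0.011]
ft_force: [6.1, 2.2, -2.7]
grip_width: 0.233
th -149.0 r 0.0438 z 0.1319 F [ 6.1  2.2 -2.7]
fix rot [ 0.6  1.3 -0.1]
[1.0, -1.2] [1.3, -0.7] [1.5, -0.2] [1.5, 0.3] [1.3, 0.8] [1.0, 1.2] [0.5, 1.4] [-0.0, 1.5] [-0.5, 1.4]
```

```bash
python3 -m pendant '[[[1.0,-1.2,0],[0,0,0],255],[[1.3,-0.7,0],[0,0,0],255],[[1.5,-0.2,0],[0,0,0],255],[[1.5,0.3,0],[0,0,0],255],[[0,0,0],[0,0,0],255]]'; python3 circ.py 9 20 1
```

```text
clock: 5.65
position: [0.5763, -0.2304, 0.1314]
ee_rot: [0.832, 0.555, 0.006, 0.006]
ft_force: [-2.1, 7.5, 5.0]
grip_width: 0.233
th -69.6 r 0.0452 z 0.1314 F [-2.1  7.5  5. ]
fix rot [ 0.2  0.9 -0.1]
[1.3, 0.9] [1.0, 1.2] [0.5, 1.4] [-0.0, 1.5] [-0.5, 1.4] [-1.0, 1.2] [-1.3, 0.8] [-1.5, 0.3] [-1.5, -0.3]
```

```bash
python3 -m pendant '[[[1.2,0.9,0],[0,0,0],255],[[1.0,1.2,0],[0,0,0],255],[[0.5,1.4,0],[0,0,0],255],[[0,1.5,0],[0,0,0],255],[[-0.5,1.4,0],[0,0,0],255],[[0,0,0],[0,0,0],255]]'; python3 circ.py 10 20 1
```

```text
clock: 6.4
position: [0.6006, -0.1683, 0.1318]
ee_rot: [0.832, 0.554, 0.005, 0.009]
ft_force: [-2.7, -1.3, 0.6]
grip_width: 0.236
th 26.2 r 0.0447 z 0.1318 F [-2.7 -1.3  0.6]
fix rot [0.6 1.1 0. ]
[-1.0, 1.2] [-1.3, 0.9] [-1.5, 0.4] [-1.5, -0.2] [-1.4, -0.7] [-1.1, -1.1] [-0.6, -1.4] [-0.1, -1.5] [0.4, -1.5] [0.9, -1.2]
```

Nearly one turn. Check the pointer travel.

```bash
cat > ptr.py <<'E'
from m import *
import sys
tag=sys.argv[1]
yh=np.array([.153,.9882]);xh=np.array([.9882,-.153])
for n in('top','side'):
    c=shot(n,n+tag)
    # local boxes
    p=c['pixels'].astype(int);h=hsv(c)
    if n=='top': tb=(306,198,320,213); 
    else: tb=(358,238,374,256)
    rw=(p[...,0]-np.maximum(p[...,1],p[...,2])-45).clip(0)
    t=cen(c,rw,tb)
    y=yel(c); o,d=None,None
    # yellow: saturated yellow, not wood: restrict to band near scale, via projection to trimmer frame around tab
    B=onz(c,t[0],t[1],.047)
    v,u=np.mgrid[:480,:640]; K=c['K'];D=np.stack([(u-K[0,2])/K[0,0],(v-K[1,2])/K[1,1],np.ones_like(u)],-1)@R.from_quat(c['rotation']).as_matrix().T
    P=c['origin']+D*((.047-c['origin'][2])/D[...,2])[...,None]
    q=P[...,:2]-B[:2];ly=q@yh;lx=q@xh
    m=(lx>-.034)&(lx<-.007)&(abs(ly)<.06)
    w=np.where(m,y,0); w=np.where(w>(8 if n=='top' else 15),w,0);s=w.sum()
    print(n,'tab',np.round(t,2),'ptr px',((w*u).sum()/s).round(2),((w*v).sum()/s).round(2),'n',(w>0).sum(),'dy mm',((w*ly).sum()/s*1e3).round(2),'dx',((w*lx).sum()/s*1e3).round(1),'spread',np.sqrt((w*(ly-(w*ly).sum()/s)**2).sum()/s).round(4))
E
python3 ptr.py 4
```

```text
top tab [313.3  203.04  61.  ] ptr px 306.93 208.16 n 20 dy mm 16.27 dx -19.0 spread 0.0096
side tab [366.9  246.04 145.  ] ptr px 362.3 244.63 n 20 dy mm 3.71 dx -12.4 spread 0.0117
```

```bash
python3 - <<'E'
from m import *
a=cv2.imread('pics/top4.png')[192:222,280:340];b=cv2.imread('pics/side4.png')[215:270,340:385]
cv2.imwrite('pics/j4.png',np.vstack([cv2.resize(a,(600,300),interpolation=0),cv2.resize(b,(225,275),interpolation=0).repeat(1,0).copy() if 0 else cv2.copyMakeBorder(cv2.resize(b,(240,293),interpolation=0),0,0,0,360,0)]))
c=dict(np.load('pics/top4.npz'));print(yel(c)[200:215,296:320].astype(int))
E
```

```text
[[33 39 39 42 46 47 49 46 48 44 48 47 47 51 48 49 48 50 50 49 50 50 49 48]
 [ 0  7 13 19 25 31 35 37 40 47 46 47 47 49 48 48 52 57 57 50 49 46 45 44]
 [ 0  0  0  0  0  0  0  5 10 17 26 28 38 41 43 45 53 60 59 50 49 48 47 44]
 [ 0  1  0  0  0  0  0  0  0  0  0  0  4 12 17 26 45 59 56 46 41 46 49 47]
 [ 0  0  0  0  0  0  0  0  0  0  0  0  0  0  0  0 23 54 41 15 15 27 30 39]
 [ 0  1  2  0  2  1  0  0  2  0  0  0  0  0  0  0 17 46 22  0  0  0  0  2]
 [ 1  1  0  1  0  0  0  0  1  7  8  0  1  0  2  5 23 39 14  0  0  0  0  0]
 [ 2  0  0  3  3  1  1  1  9 29 32  4  0  0  0  5 22 28  6  0  0  1  0  1]
 [ 1  0  1  2  3  3  3  3 18 44 30  3  1  1  1  2  5  1  0  0  0  0  0  1]
 [ 0  0  0  0  1  0  0  3 25 54 20  3  0  0  1  0  1  0  0  0  2  0  0  0]
 [ 0  0  0  0  0  0  0  4 25 49 14  1  1  1  0  1  2  1  1  0  1  3  0  1]
 [ 0  0  0  0  0  0  0  0  9 22  6  0  0  0  0  0  1  1  1  0  1  2  0  1]
 [ 0  0  0  0  0  0  0  0  0  0  0  0  0  0  0  0  0  0  0  0  0  2  2  0]
 [ 0  0  0  0  0  0  0  0  0  0  0  0  0  0  0  0  0  0  0  0  0  0  0  0]
 [ 0  0  0  0  0  0  0  0  0  0  0  0  0  0  0  0  0  0  0  0  0  0  0  0]]
```

View pics/j4.png

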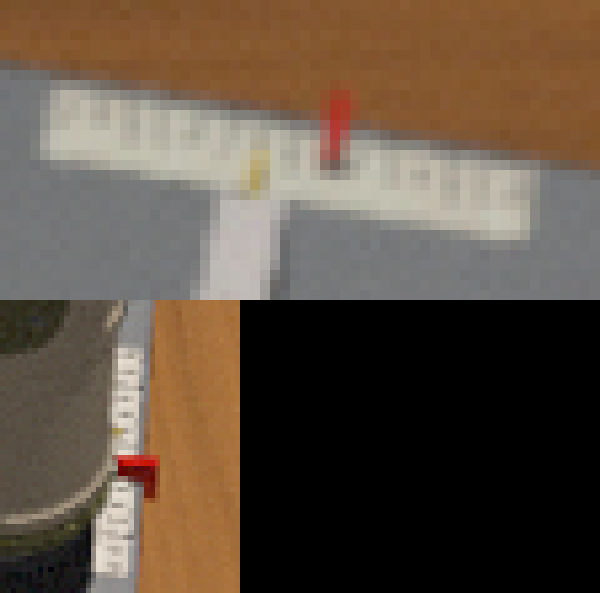

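```bash
sed -i "s/^    y=yel(c);.*/    y=(np.minimum(p[...,0],p[...,1])-p[...,2]-8).clip(0)/; s/w>(8 if n=='top' else 15)/w>10/; s/lx>-.034)&(lx<-.007)/lx>-.032)\&(lx<-.011)/" ptr.py
sed -i "s/c=shot(n,n+tag)/c=shot(n,n+tag) if len(sys.argv)<3 else dict(np.load(f'pics\/{n}{tag}.npz'))/" ptr.py
for t in 0 1 2 3 4; do python3 ptr.py $t x; done
```

```text
top tab [313.31 202.9   68.  ] ptr px 297.05 207.02 n 15 dy mm 46.48 dx -21.4 spread 0.0021
side tab [366.86 245.99 144.  ] ptr px 359.09 232.11 n 13 dy mm 47.37 dx -23.3 spread 0.0012
top tab [313.32 203.03  59.  ] ptr px 297.07 207.08 n 14 dy mm 46.47 dx -21.2 spread 0.0021
side tab [366.91 246.02 144.  ] ptr px 359.41 232.11 n 13 dy mm 47.59 dx -22.5 spread 0.0014
top tab [313.28 202.98  58.  ] ptr px 297.03 207.05 n 15 dy mm 46.48 dx -21.3 spread 0.0022
side tab [366.92 246.01 145.  ] ptr px 358.84 235.42 n 32 dy mm 35.5 dx -23.4 spread 0.0212
top tab [313.19 202.96  64.  ] ptr px 298.24 207.34 n 16 dy mm 42.39 dx -21.5 spread 0.0022
side tab [366.9  246.01 145.  ] ptr px 359.18 233.14 n 13 dy mm 43.69 dx -23.0 spread 0.0014
top tab [313.3  203.04  61.  ] ptr px 305.06 208.71 n 17 dy mm 21.58 dx -21.6 spread 0.0021
side tab [366.9  246.04 145.  ] ptr px 358.49 247.91 n 41 dy mm -8.75 dx -21.9 spread 0.0217
```

```bash
python3 -m pendant '[[[-1.0,1.2,0],[0,0,0],255],[[-1.3,0.9,0],[0,0,0],255],[[-1.5,0.4,0],[0,0,0],255],[[-1.5,-0.2,0],[0,0,0],255],[[-1.4,-0.7,0],[0,0,0],255],[[0,0,0],[0,0,0],255]]'; python3 circ.py 10 20 1
```

```text
clock: 7.25
position: [0.5349, -0.1531, 0.132]
ee_rot: [0.833, 0.553, 0.008, 0.011]
ft_force: [0.7, -1.2, -2.5]
grip_width: 0.239
th 126.2 r 0.0433 z 0.132 F [ 0.7 -1.2 -2.5]
fix rot [0.5 1.5 0.1]
[-1.1, -1.0] [-0.6, -1.4] [-0.1, -1.5] [0.4, -1.5] [0.9, -1.2] [1.3, -0.8] [1.5, -0.4] [1.5, 0.2] [1.4, 0.7] [1.1, 1.1]
```

```bash
python3 -m pendant '[[[-1.1,-1.0,0],[0,0,0],255],[[-0.6,-1.4,0],[0,0,0],255],[[-0.1,-1.5,0],[0,0,0],255],[[0.4,-1.5,0],[0,0,0],255],[[0.9,-1.2,0],[0,0,0],255],[[0,0,0],[0,0,0],255]]'; python3 circ.py 10 20 1
```

```text
clock: 8.0
position: [0.5321, -0.2219, 0.1317]
ee_rot: [0.832, 0.554, 0.01, 0.011]
ft_force: [2.9, 4.3, -1.1]
grip_width: 0.235
th -130.0 r 0.0443 z 0.1317 F [ 2.9  4.3 -1.1]
fix rot [0.4 1.7 0. ]
[1.3, -0.7] [1.5, -0.3] [1.5, 0.3] [1.3, 0.8] [1.0, 1.2] [0.5, 1.4] [-0.0, 1.5] [-0.5, 1.4] [-1.0, 1.2] [-1.3, 0.8]
```

```bash
python3 -m pendant '[[[1.3,-0.7,0],[0,0.5,0],255],[[1.5,-0.3,0],[0,0.5,0],255],[[1.5,0.3,0],[0,0.3,0],255],[[1.3,0.8,0],[0,0,0],255],[[1.0,1.2,0],[0,0,0],255],[[0.5,1.4,0],[0,0,0],255],[[0,1.5,0],[0,0,0],255],[[-0.4,1.1,0],[0,0,0],255],[[0,0,0],[0,0,0],255]]'; python3 circ.py 10 20 1;python3 ptr.py 5
```

```text
clock: 9.12
position: [0.6016, -0.1703, 0.1317]
ee_rot: [0.833, 0.553, -0.001, 0.005]
ft_force: [-0.5, -0.6, -0.9]
grip_width: 0.237
th 23.3 r 0.0448 z 0.1317 F [-0.5 -0.6 -0.9]
fix rot [0.5 0.3 0.1]
[-0.9, 1.2] [-1.2, 0.9] [-1.5, 0.4] [-1.5, -0.1] [-1.4, -0.6] [-1.1, -1.0] [-0.7, -1.4] [-0.2, -1.5] [0.4, -1.5] [0.8, -1.3] 
top tab [313.25 202.97  65.  ] ptr px 314.83 210.27 n 15 dy mm -8.75 dx -21.1 spread 0.0021
side tab [367.52 246.15 141.  ] ptr px 358.67 252.18 n 35 dy mm -23.4 dx -22.3 spread 0.0143
```

```bash
python3 -m pendant '[[[-0.9,1.2,0],[0,0,0],255],[[0,0,0],[0,0,0],255]]'; python3 circ.py 10 -20 1;python3 ptr.py 6; python3 - <<'E'
from m import *
a=cv2.imread('pics/top6.png')[192:222,280:340];b=cv2.imread('pics/side6.png')[215:270,340:385]
cv2.imwrite('pics/j6.png',np.vstack([cv2.resize(a,(600,300),interpolation=0),cv2.copyMakeBorder(cv2.resize(b,(240,293),interpolation=0),0,0,0,360,0)]))
E
```

```text
clock: 9.48
position: [0.5937, -0.1587, 0.132]
ee_rot: [0.833, 0.553, 0.001, 0.005]
ft_force: [1.1, -0.3, -3.8]
grip_width: 0.236
th 41.4 r 0.0442 z 0.132 F [ 1.1 -0.3 -3.8]
fix rot [0.5 0.4 0.2]
[0.8, -1.3] [0.3, -1.5] [-0.2, -1.5] [-0.7, -1.3] [-1.1, -1.0] [-1.4, -0.6] [-1.5, -0.0] [-1.4, 0.5] [-1.2, 1.0] [-0.8, 1.3] 
top tab [313.25 203.06  60.  ] ptr px 315.21 210.49 n 14 dy mm -9.95 dx -21.3 spread 0.002
side tab [366.87 246.04 145.  ] ptr px 358.48 247.7 n 26 dy mm -8.2 dx -21.9 spread 0.0048
```

View pics/j6.png

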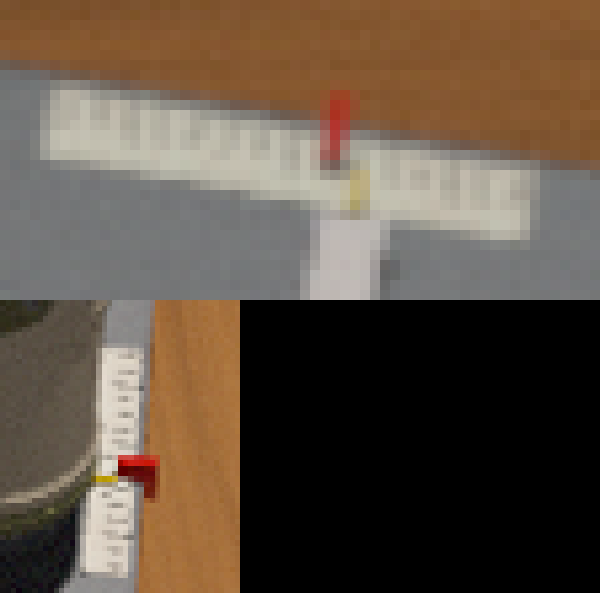

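```bash
python3 -m pendant '[[[0.8,-1.3,0],[0,0,0],255],[[0.3,-1.5,0],[0,0,0],255],[[-0.2,-1.5,0],[0,0,0],255],[[-0.7,-1.3,0],[0,0,0],255],[[0,0,0],[0,0,0],255]]'; python3 circ.py 10 -15 1;python3 ptr.py 7
```

```text
clock: 10.2
position: [0.5926, -0.2204, 0.1312]
ee_rot: [0.834, 0.551, -0.001, 0.001]
ft_force: [-5.9, 4.4, 6.3]
grip_width: 0.233
th -45.3 r 0.0456 z 0.1312 F [-5.9  4.4  6.3]
fix rot [ 0.2 -0.1  0.5]
[-1.0, -0.6] [-1.1, -0.4] [-1.1, -0.1] [-1.1, 0.2] [-1.1, 0.4] [-0.9, 0.7] [-0.7, 0.9] [-0.4, 1.1] [-0.1, 1.1] [0.2, 1.1] 
top tab [313.26 202.93  69.  ] ptr px 314.22 210.35 n 14 dy mm -6.94 dx -21.8 spread 0.002
side tab [367.46 246.14 141.  ] ptr px 361.19 236.57 n 35 dy mm 32.36 dx -18.4 spread 0.0215
```

```bash
python3 -m pendant '[[[-1.0,-0.6,0],[0,0,0],255],[[-1.1,-0.4,0],[0,0,0],255],[[-1.1,-0.1,0],[0,0,0],255],[[-1.1,0.2,0],[0,0,0],255],[[0,0,0],[0,0,0],255]]'; python3 circ.py 6 -10 1;python3 ptr.py 8
```

```text
clock: 10.92
position: [0.5478, -0.2306, 0.1318]
ee_rot: [0.835, 0.551, 0.0, 0.002]
ft_force: [1.5, 3.6, -1.6]
grip_width: 0.237
th -106.6 r 0.0444 z 0.1318 F [ 1.5  3.6 -1.6]
fix rot [0.1 0.1 0.5]
[-0.7, 0.3] [-0.7, 0.4] [-0.6, 0.5] [-0.5, 0.6] [-0.4, 0.7] [-0.2, 0.7] 
top tab [313.23 202.98  61.  ] ptr px 312.72 210.04 n 12 dy mm -2.34 dx -21.6 spread 0.0018
side tab [366.85 246.04 144.  ] ptr px 358.62 245.8 n 18 dy mm -1.51 dx -21.8 spread 0.0021
```

```bash
python3 -m pendant '[[[-0.8,0.4,0],[0,0,0],255],[[-0.7,0.4,0],[0,0,0],255],[[0,0,0],[0,0,0],255]]'; python3 circ.py 6 -10 1;python3 ptr.py 9
```

```text
clock: 11.4
position: [0.533, -0.2224, 0.1319]
ee_rot: [0.834, 0.551, 0.001, 0.003]
ft_force: [2.4, 2.8, -1.1]
grip_width: 0.238
th -128.7 r 0.044 z 0.1319 F [ 2.4  2.8 -1.1]
fix rot [0.2 0.2 0.5]
[-0.6, 0.5] [-0.5, 0.6] [-0.3, 0.7] [-0.2, 0.7] [-0.1, 0.8] [0.0, 0.8] 
top tab [313.23 203.01  58.  ] ptr px 312.1 210.14 n 14 dy mm -0.53 dx -22.1 spread 0.0021
side tab [366.87 246.04 144.  ] ptr px 358.47 245.15 n 16 dy mm 0.69 dx -22.4 spread 0.0016
```

```bash
python3 -m pendant '[[[-0.3,0.3,0],[0,0,0],255],[[0,0,0],[0,0,0],255]]'; python3 circ.py 6 -10 1;python3 ptr.py 10
```

```text
clock: 11.75
position: [0.5301, -0.2197, 0.1319]
ee_rot: [0.835, 0.551, 0.001, 0.003]
ft_force: [1.9, 3.0, -1.9]
grip_width: 0.229
th -133.7 r 0.0439 z 0.1319 F [ 1.9  3.  -1.9]
fix rot [0.3 0.3 0.5]
[-0.5, 0.6] [-0.4, 0.7] [-0.3, 0.7] [-0.1, 0.8] [-0.0, 0.8] [0.1, 0.8] 
top tab [313.32 202.98  59.  ] ptr px 311.91 209.9 n 15 dy mm 0.44 dx -21.6 spread 0.0023
side tab [366.88 246.03 144.  ] ptr px 358.25 245.02 n 18 dy mm 1.05 dx -23.0 spread 0.0016
```

```bash
python3 -m pendant '[[[0,0,0],[0,0,0],0],[[0,0,0],[0,0,0],0],[[0,0,0],[0,0,0],0],[[0,0,0],[0,0,0],0],[[0,0,3],[0,0,0],0],[[0,0,4],[0,0,0],0],[[0,0,0],[0,0,0],0]]';for i in 11 12 13 14; do python3 ptr.py $i; done; python3 - <<'E'
from m import *
a=cv2.imread('pics/top14.png')[180:305,290:450];b=cv2.imread('pics/side14.png')[190:350,240:400]
cv2.imwrite('pics/j14.png',np.hstack([cv2.resize(a,(480,375)),cv2.resize(b,(320,375))]))
E
```

```text
clock: 12.72
position: [0.5278, -0.2222, 0.2032]
ee_rot: [0.835, 0.55, -0.002, 0.003]
ft_force: [-0.8, -0.5, -1.4]
grip_width: 1.0
top tab [313.24 202.99  60.  ] ptr px 311.46 209.82 n 15 dy mm 1.57 dx -21.5 spread 0.0096
side tab [366.87 245.99 145.  ] ptr px 358.27 245.04 n 17 dy mm 0.87 dx -23.0 spread 0.0016
top tab [313.24 202.94  67.  ] ptr px 311.95 209.9 n 14 dy mm 0.02 dx -21.7 spread 0.0021
side tab [366.85 246.   144.  ] ptr px 358.28 245.04 n 17 dy mm 0.9 dx -22.9 spread 0.0016
top tab [313.28 202.97  62.  ] ptr px 311.95 209.94 n 14 dy mm 0.15 dx -21.8 spread 0.0021
side tab [366.88 245.99 144.  ] ptr px 358.26 245.04 n 17 dy mm 0.85 dx -23.0 spread 0.0016
top tab [313.29 202.91  68.  ] ptr px 311.94 209.92 n 14 dy mm 0.19 dx -21.9 spread 0.0021
side tab [366.87 246.   144.  ] ptr px 358.23 245.03 n 18 dy mm 0.93 dx -23.0 spread 0.0017
```

View pics/j14.png

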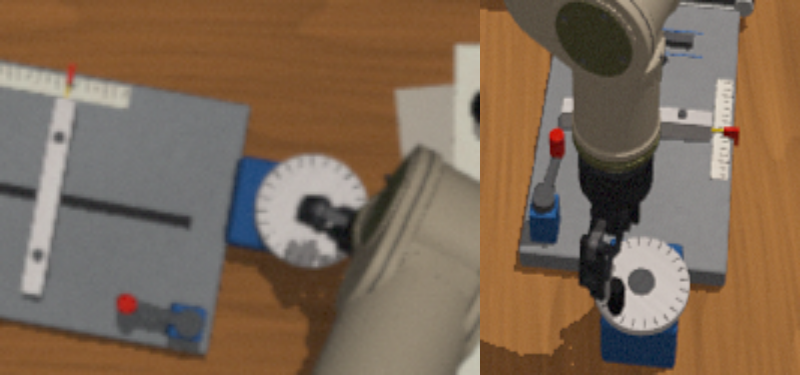

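```bash
python3 -m pendant '[[[-1.4,4.8,0],[0,0,0],0],[[-1.4,4.8,0],[0,0,0],0],[[-1.4,4.8,0],[0,0,0],0],[[-1.4,4.8,0],[0,0,0],0],[[-0.9,3,0],[0,0,0],0],[[0,0,0],[0,0,0],0]]'
```

```text
clock: 13.88
position: [0.4572, 0.0062, 0.1979]
ee_rot: [0.836, 0.549, -0.005, 0.001]
ft_force: [2.0, -0.4, -0.5]
grip_width: 0.996
```

```bash
python3 -m pendant '[[[0.3,-0.9,-3],[0,0,0],0],[[0,0,-2.5],[0,0,0],0],[[0,0,0],[0,0,0],0]]'; python3 ptr.py 15; python3 - <<'E'
from m import *
a=cv2.imread('pics/top15.png')[180:305,270:430];b=cv2.imread('pics/side15.png')[190:350,240:400]
cv2.imwrite('pics/j15.png',np.hstack([cv2.resize(a,(480,375)),cv2.resize(b,(320,375))]))
E
```

```text
clock: 14.25
position: [0.4609, -0.005, 0.1417]
ee_rot: [0.836, 0.549, -0.005, 0.002]
ft_force: [-0.1, 0.1, 0.7]
grip_width: 0.998
top tab [313.27 203.05  51.  ] ptr px 311.96 209.91 n 14 dy mm 0.16 dx -21.4 spread 0.0021
side tab [366.84 245.99 144.  ] ptr px 358.2 245.02 n 18 dy mm 0.89 dx -23.1 spread 0.0016
```

View pics/j15.png

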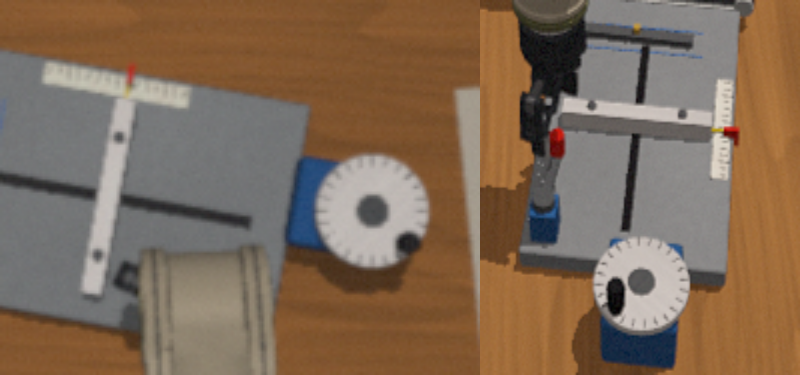

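```bash
python3 - <<'E'
from m import *
T=dict(np.load('pics/top15.npz'));S=dict(np.load('pics/side15.npz'))
print(onz(T,312.7,272.3,.15))
def proj(c,P):
    q=R.from_quat(c['rotation']).as_matrix().T@(np.array(P)-c['origin']);return (c['K']@q/q[2])[:2].round(1)
j=np.array([.395,.918,0])
p=np.array([.4609,-.005,.1417])
for s in(-.045,0,.045):
  for dz in(-.004,.03): print(s,dz,proj(S,p+j*s+[0,0,dz]),proj(T,p+j*s+[0,0,dz]))
print('knob',proj(S,[.460,-.003,.106]))
b=cv2.imread('pics/side15.png')[190:300,240:350];cv2.imwrite('pics/z15.png',cv2.resize(b,None,fx=5,fy=5,interpolation=cv2.INTER_CUBIC))
E
```

```text
[0.48302462 0.0517432  0.15      ]
-0.045 -0.004 [270.1 256.3] [346.3 287.1]
-0.045 0.03 [269.4 247.2] [347.2 287.5]
0 -0.004 [277.3 243.1] [332.1 280.5]
0 0.03 [276.8 234. ] [332.7 280.8]
0.045 -0.004 [284.3 230.5] [317.9 273.9]
0.045 0.03 [283.8 221.2] [318.3 274. ]
knob [277.5 250.8]
```

View pics/z15.png

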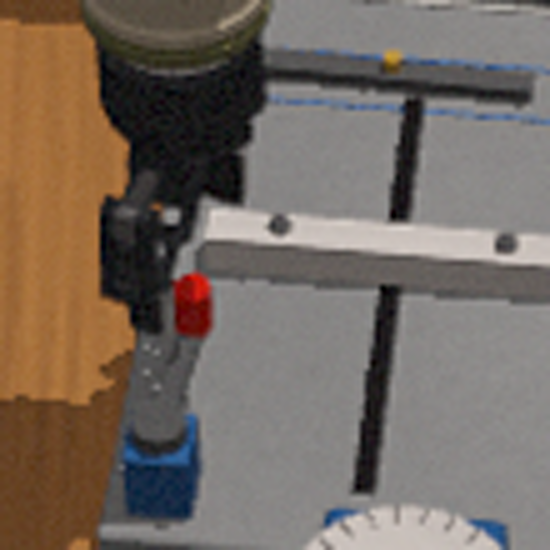

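```bash
python3 -m pendant '[[[0,0.1,-2.0],[0,0,0],0],[[0,0,-0.6],[0,0,0],0],[[0,0,0],[0,0,0],0]]'
```

```text
clock: 14.72
position: [0.4643, -0.0041, 0.1203]
ee_rot: [0.836, 0.549, -0.001, 0.003]
ft_force: [0.1, -0.3, 0.1]
grip_width: 0.996
```

```bash
python3 -m pendant '[[[-0.4,0,-0.5],[0,0,0],255],[[0,0,0],[0,0,0],255],[[0,0,0],[0,0,0],255],[[0,0,0],[0,0,0],255],[[0,0,0],[0,0,0],255]]' 30
```

```text
clock: 15.35
position: [0.4607, -0.0053, 0.1169]
ee_rot: [0.836, 0.548, -0.001, 0.003]
ft_force: [-0.1, 1.4, -1.8]
grip_width: 0.22
```

```bash
python3 -m pendant '[[[1.6,-0.6,0],[0,0,0],255],[[1.3,-1.1,0],[0,0,0],255],[[0,0,0],[0,0,0],255]]'
```

```text
clock: 15.72
position: [0.4894, -0.0204, 0.1169]
ee_rot: [0.836, 0.549, -0.001, 0.002]
ft_force: [0.3, -3.7, 0.4]
grip_width: 0.22
```

```bash
python3 -m pendant '[[[1.0,-1.4,0],[0,0,0],255],[[0.6,-1.5,0],[0,0,0],255],[[0,0,0],[0,0,0],255]]'; python3 -m pendant '[[[0.2,-0.8,0],[0,0,0],255],[[0,0,0],[0,0,0],255]]'
```

```text
clock: 16.1
position: [0.5086, -0.0423, 0.117]
ee_rot: [0.834, 0.551, 0.004, 0.001]
ft_force: [-1.0, -5.5, -2.1]
grip_width: 0.22
clock: 16.35
position: [0.5117, -0.0481, 0.117]
ee_rot: [0.834, 0.552, 0.005, 0.001]
ft_force: [3.1, -2.7, -4.0]
grip_width: 0.222
```

```bash
python3 -m pendant '[[[-0.1,-0.8,0],[0,0,0],255],[[0,0,0],[0,0,0],255]]';  python3 ptr.py 16; python3 - <<'E'
from m import *
a=cv2.imread('pics/top16.png')[180:305,270:430];b=cv2.imread('pics/side16.png')[190:300,240:350]
cv2.imwrite('pics/j16.png',np.hstack([cv2.resize(a,(400,312)),cv2.resize(b,(312,312))]))
E
```

```text
clock: 16.6
position: [0.5136, -0.0522, 0.1172]
ee_rot: [0.833, 0.554, 0.009, 0.001]
ft_force: [-0.3, -0.4, -5.2]
grip_width: 0.218
top tab [313.23 203.03  52.  ] ptr px 312.32 209.93 n 15 dy mm -1.1 dx -21.3 spread 0.0071
side tab [366.87 246.03 144.  ] ptr px 358.29 245.03 n 17 dy mm 1.02 dx -22.9 spread 0.0016
```

View pics/j16.png

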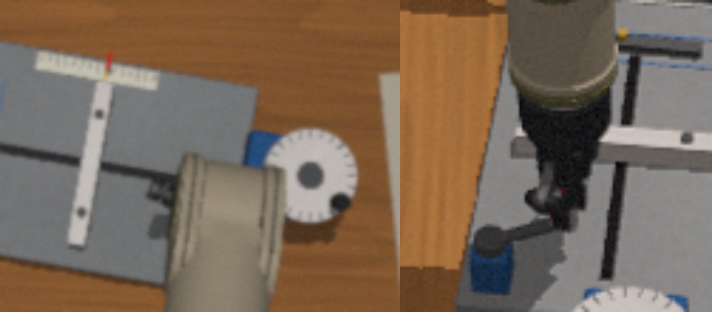

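```bash
python3 -m pendant '[[[-0.2,-1.2,0],[0,0,0],255],[[-0.2,-1.2,0],[0,0,0],255],[[0,0,0],[0,0,0],255]]'
```

```text
clock: 17.08
position: [0.5159, -0.057, 0.1171]
ee_rot: [0.828, 0.561, 0.019, -0.004]
ft_force: [0.2, -3.9, 1.8]
grip_width: 0.215
```

```bash
python3 -m pendant '[[[0,-1.2,0],[0,0,0],255]]'; python3 -m pendant '[[[0,0,0],[0,0,0],0],[[0,0,0],[0,0,0],0],[[0,0,0],[0,0,0],0],[[0,0,0],[0,0,0],0],[[0,0,3],[0,0,0],0],[[0,0,4],[0,0,0],0],[[0,4,2],[0,0,0],0],[[0,5,0],[0,0,0],0],[[0,5,0],[0,0,0],0],[[0,5,0],[0,0,0],0],[[0,5,0],[0,0,0],0],[[0,0,0],[0,0,0],0]]'; for i in 17 18 19; do python3 ptr.py $i; done; python3 - <<'E'
from m import *
T=dict(np.load('pics/top19.npz'));S=dict(np.load('pics/side19.npz'))
for c,n in((T,'top'),(S,'side')):
    k,l,s,ce=cv2.connectedComponentsWithStats(red(c).astype(np.uint8))
    for i in range(1,k):
        if s[i,4]>5: print(n,s[i],ce[i],onz(c,*ce[i],.122 if n=='top' else .106))
a=cv2.imread('pics/top19.png')[180:305,210:420];b=cv2.imread('pics/side19.png')[190:300,240:350]
cv2.imwrite('pics/j19.png',np.hstack([cv2.resize(a,(500,298)),cv2.resize(b,(298,298))]))
E
```

```text
clock: 17.2
position: [0.5164, -0.0595, 0.1172]
ee_rot: [0.826, 0.563, 0.022, -0.008]
ft_force: [2.3, 54.2, 0.9]
grip_width: 0.217
clock: 18.7
position: [0.514, 0.181, 0.2113]
ee_rot: [0.829, 0.559, 0.022, -0.008]
ft_force: [-0.1, -0.4, 0.2]
grip_width: 0.999
top tab [313.24 203.05  56.  ] ptr px 311.96 209.93 n 14 dy mm 0.07 dx -21.4 spread 0.0021
side tab [366.88 246.04 145.  ] ptr px 358.28 245.03 n 17 dy mm 1.05 dx -23.0 spread 0.0016
top tab [313.28 203.05  52.  ] ptr px 311.96 209.9 n 14 dy mm 0.2 dx -21.4 spread 0.0021
side tab [366.85 246.04 144.  ] ptr px 358.23 245.01 n 18 dy mm 1.1 dx -23.0 spread 0.0016
top tab [313.24 203.    62.  ] ptr px 311.95 209.91 n 14 dy mm 0.07 dx -21.5 spread 0.0021
side tab [366.88 246.03 144.  ] ptr px 358.29 245.03 n 17 dy mm 1.01 dx -23.0 spread 0.0016
top [312 201   3   7  11] [313.27272727 203.63636364] [0.68308275 0.05506365 0.122     ]
top [346 263   6   7  34] [348.5        265.70588235] [ 0.50482104 -0.0523069   0.122     ]
side [362 244   8   8  39] [365.64102564 246.43589744] [0.68255592 0.00153066 0.106     ]
side [293 259   8  13  85] [296.85882353 265.03529412] [ 0.5070719  -0.05080566  0.106     ]
```

View pics/j19.png

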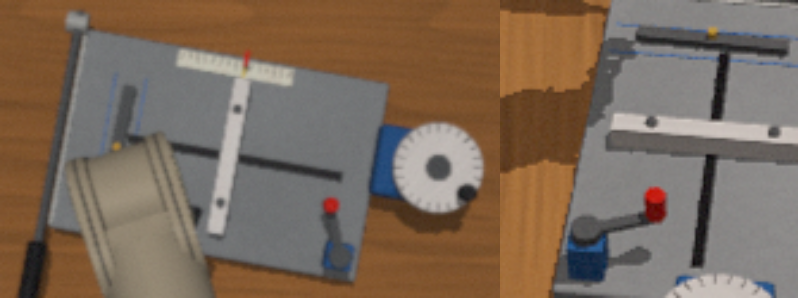

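```bash
python3 - <<'E'
from m import *
T=dict(np.load('pics/top19.npz'))
h=hsv(T);a=cen(T,(h[...,2]<50).astype(float),(376,228,416,280));print(a)
q=onz(T,*a[:2],.147)[:2]-[.5552,-.185];print(np.hypot(*q),np.degrees(np.arctan2(q[1],q[0])))
o=manip.get_obs();print(o['clock'],abs(o['joint_velocities']).max());print(manip.hand_in())
E
```

```text
(np.float64(404.73333333333335), np.float64(260.8333333333333), 30)
0.041750675162934195 -140.3783405456636
19.0 0.004497841247936039
the job is handed in; nothing more can be done
None
```

I set the stop to the red tab, swung the lock lever over, and handed the job in at 19.0 s of the 66 s allowed. No verdict was reported.

- **Out and back:** I gripped the crank handle and turned it anticlockwise about two turns, until the pointer was about 10 mm beyond the tab. I then turned it clockwise only, about 175°, which is the roughly 57° of play plus about 10 mm of travel.
- **Pointer at the end:** The last top-view pictures put it 0.1 to 0.2 mm from the middle of the tab, and counting the handwheel's turn gave about −0.2 mm. The side view read about +1.0 mm. I trust that one less, because a 1 mm error in assumed height shifts it by 0.85 mm. All three are within 2 mm.
- **Outlier readings:** Two single top-view readings (+1.6 and −1.1 mm) came from stray pixels in the mask. The pictures taken after them agreed with the 0.1 to 0.2 mm figure.
- **Play:** The handle stayed where the clockwise turn left it. A last check put it at −140°, against −134° measured at release, and about 6° is within what the picture can resolve. I could not read the wheel joint directly.
- **Lock lever:** It swept about 61°, and the last push met 54 N at its stop. From the pictures it stands at about 1.19 rad.
- **Clear of everything:** The gripper is open and raised over the bed, with near-zero force on it. I did not measure the bystanders' positions, but the arm did not go near any except the paperweight, which it only passed above.

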